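Slide the specimen carrier under the inspection bridge

ROBOT

A 6-joint arm with a two-finger parallel gripper is mounted at the origin on the work surface. World frame = base frame: x ahead of the robot, y to its left, z up, the work surface at z = 0. Lengths are in m, angles in rad, forces in N, time in s.
With the tool pointing down it reaches from about 0.35 to 0.775 m from the base axis. Payload 7.3 kg.
Tool frame: the origin (TCP) lies at the very end of the fingers, on their centre line; the grasp point (between the pads) lies 19 mm behind it; z points along the fingers, y is the line along which they close (so a half turn about z gives the same grasp; the last joint's range is limited). The gripper opens to 92 mm and grips with 3 to 60 N. Pads are 19 mm wide; open, the fingers measure 130 mm over their backs; the gripper's body (75 mm by 190 mm) begins 47 mm behind the grasp point.
Start: joints at [-1.356, 0.342, 1.524, -0, 1.275, -0.146], TCP at [0.185, -0.491, 0.227] pointing down, gripper open.
Joint ranges: [-2.53, 2.53], [-0.77, 2.02], [0.04, 2.7], [-1, 4.14], [0.28, 2.66], [-3.11, 3.11]. Speed limits (rad/s): [2.57, 2.57, 3.14, 3.14, 3.14, 3.14].

INTERFACE

Orientations are given as [roll, pitch, yaw] about the fixed x, y, z axes, in that order (R = Rz(yaw) Ry(pitch) Rx(roll)).
In Python, from cell import robot gives the robot as it stands. The module is installed in compiled form; this text tells all that it offers.
- The arm moves only by the tool arm_command, never from a script. Its argument "moves" is a list of rows, each a list of 3 entries, a list of its own where there are three numbers: the shift along the tool's x, y, z in m, then the turn, a rotation vector about the tool's x, y, z in rad, then the finger opening in m, from 0 to 0.0918. In form: [[[dx, dy, dz], [ax, ay, az], claw], ...]. A call has exactly 5 rows; each row is the pose to reach, as a shift and turn from the pose commanded when the call began, along the tool's axes at that moment; what a row does not reach only later rows make up. A row lasts 1/10 s, in which the tool goes at most 50 mm and 8.59 degrees, less where a joint would pass 70% of its speed; a pose out of reach is approached as far as the arm can. A call with a gripper value outside its range is refused whole. The fingers move at their own pace and stop on an object; "squeeze" is the grip in N (left out, the last holds). Time passes only in rows, so rows that repeat a pose let the fingers close, or fill a call up. It gives the time, the measured TCP pose, the force, the opening and the grip force at its end, in the units of the state.
- robot.observe(): the state, without advancing time (a new reading comes with each control period).
- robot.read_camera(name): name is "scene" or "top" or "wrist"; returns the picture (420x560x3 uint8, red, green, blue); there is no depth.
- robot.camera_model(name): a dict with "fx", "fy", "cx", "cy" (pixels), "R" (3x3) and "t" (3): a world point X has camera coordinates R X + t. Camera axes: x right, y down, z forward; pixel columns grow to the right and rows downward; lengths in m; the calibration is good to about 2 mm. A picture is of the moment at which its call begins: read the wrist's pose just before it. camera_model takes no time and is no camera call; for the wrist camera it gives the pose at the moment of the call.
- robot.hand_in(): hands the job in; it is judged then, once.
The state is a dict: "time": time; "qpos": joint angles; "qvel": joint speeds; "joint_efforts": joint torques, N m; "tool_pos": TCP position; "tool_rot": TCP orientation; "contact_force": force on the tool from outside, world axes, zero at the start; "torque": the same for the moment, N m; "opening": finger opening in m; "grip_force": force on a finger pad.
Only numpy, scipy, OpenCV 4.12 (cv2) and the standard library are available. Lean on these libraries where they do the work, as an engineer would, in place of code of your own. Each camera call takes 0.05 s, during which the arm holds its last target. There are 200 camera calls.

TASK

Push the flat specimen carrier along the table, knob end last, under the low inspection bridge until its front edge rests square against the stop bar at the back of the bridge, then let go and move clear. Push only on the plate's edges with the fingertips: keep it flat on the table, never lift or tip it, do not touch its black knob, and leave the other things where they are.

Things in the scene. Friction and masses are not known exactly. Their poses are not given: they have to be found in the camera images.
- carrier: aluminium plate 90 mm (its x) by 120 mm (its y) by 12 mm thick, 0.25 to 0.5 kg, loose on the table, a glass slide across its top and a black knob near its tail (-y) end. Origin at the centre of its underside; +y points to its nose, which goes first under the bridge; z up. Starts 190 to 240 mm short of home, up to 45 mm off the lane's centre line, up to 0.45 rad askew
- carrier_knob: black upright knob fixed on the carrier's centre line, 16 mm across, 26 mm tall, its top 38 mm above the table; origin at its foot, 34 mm behind the carrier's centre (26 mm ahead of the tail edge). Not to be touched.
- carrier_nose (a point): middle of the carrier's front (nose) edge, at its underside
- carrier_tail (a point): middle of the carrier's rear (tail) edge, at its underside
- bridge: low bridge fixed to the table, aluminium with a grey top frame. y axis along the lane from mouth (-y) to stop bar (+y), z up; origin on the table on the lane's centre line. Side walls 15 mm high, 94 mm apart, 126 mm wide outside, from y = -40 to +60 mm. Top frame with a window 60 x 36 mm spans y = -30 to +35 mm, underside 15 mm, top 31 mm above the table
- bridge_stop (a point): middle of the inner face of the stop bar (15 mm high), on the table, 45 mm beyond the bridge's origin; axes as the bridge's. With the carrier home against it, the tail edge stands at y = -75 mm of the bridge, outside the mouth
- bridge_mouth (a point): centre of the mouth on the table, 66 mm before the bridge's origin; axes as the bridge's. Two guide plates 15 mm high flare out from the side walls to here, about 130 mm apart inside and 145 mm over their outer corners
- dish: shallow clear glass dish, 90 mm across, 16 mm high, beside the bridge; origin under its centre. Bystander: leave it where it is.
- screwdriver: orange-handled screwdriver, 170 mm long, lying on the table; origin under it at mid length. Bystander: leave it where it is.
- post: steel optical post, 13 mm thick, 56 mm high, standing on a 32 mm round foot; origin under its foot. Bystander: leave it where it is.
- lens_ring: black lens ring, 30 mm across, 12 mm high, lying flat; origin under its centre. Bystander: leave it where it is.
- sensor: black box-shaped sensor 60 x 40 x 35 mm; origin under its centre. Bystander: leave it where it is.
- slide_tray: white open tray 100 x 90 x 30 mm with three compartments; origin under its centre. Bystander: leave it where it is.
- wrench: steel wrench, 130 mm long, lying on the table; origin under it at mid length. Bystander: leave it where it is.
There are look-alikes about, which are no part of the job. Leave any blue, orange or yellow look-alike of the bridge alone.

How it is judged:
On the way:
1. the carrier's nose is under the bridge's top frame, the plate flat on the table and in line with the lane (y of carrier_nose in the frame of bridge_stop above -0.06 m and angle between the y axis of carrier and the y axis of bridge, either way round below 0.15 rad and angle between carrier's own z axis and vertical below 0.06 rad and height (world z) of carrier below 0.004 m), for 0.1 s.
At the end, for the whole second after the job is handed in: the carrier lies flat on the table under the bridge, nose first, the middle of its front edge within 4 mm of the stop bar's face and 6 mm of the lane's centre line, square to within 0.06 rad, at rest (y of carrier_nose in the frame of bridge_stop above -0.004 m and x of carrier_nose in the frame of bridge_stop between -0.006 and 0.006 m and y of carrier_tail in the frame of bridge_stop below -0.1 m and angle between the y axis of carrier and the y axis of bridge, either way round below 0.06 rad and linear speed of carrier below 0.01 m/s and angle between carrier's own z axis and vertical below 0.06 rad and height (world z) of carrier below 0.004 m); the robot touches nothing.
It fails at once if the carrier is lifted off the table or tipped (height (world z) of carrier above 0.008 m or angle between carrier's own z axis and vertical above 0.12 rad).
It fails at once if the carrier's knob is touched by the robot (contact force between any of the fingers, the arm and carrier_knob above 1 N).
It fails at once if a bystander is moved by more than 25 mm (distance of any of dish, screwdriver, post, lens_ring, sensor, slide_tray, wrench from where it was at the start of the episode above 0.025 m).
It also fails if it takes over 72 s, if anything falls off the work surface, if the arm or the gripper's body presses on something with over 40 N, if the wrist force passes 120 N, or if a joint passes its speed limit or range.

## Working session

There is one attempt and no reset: what is moved stays moved. The work goes in short steps, Python scripts to look and compute and a tool call to move; the robot and the scene stay as the last step left them, time stands still between calls to the robot, and variables do not carry over. Pictures are saved under pics/ and viewed, at most 13 in all, crops included, and the job is handed in when it is done.

Besides the shell and the picture viewer there is one more tool, called after ">>>" as name(argument=value, ...), one argument or row to a line, values as JSON. arm_command: Moves the arm, as the interface text tells. Its arguments: {"type":"object","properties":{"moves":{"type":"array"},"squeeze":{"type":"number"}},"required":["moves"]}

```bash
mkdir -p pics; python3 - <<'E'
from cell import robot
import cv2, numpy as np
for n in ("top","scene"):
    im=robot.read_camera(n); cv2.imwrite(f"pics/{n}0.png",im[:,:,::-1])
    m=robot.camera_model(n); print(n,{k:np.round(v,4).tolist() for k,v in m.items()})
s=robot.observe(); print(s)
E
```

```text
top {'fx': 520.0492, 'fy': 520.0492, 'cx': 283.7175, 'cy': 208.868, 'R': [[-0.0037, -0.9999, -0.0106], [-0.993, 0.0049, -0.1182], [0.1183, 0.0101, -0.9929]], 't': [0.0968, 0.5507, 1.453]}
scene {'fx': 432.8203, 'fy': 432.8203, 'cx': 283.1342, 'cy': 206.361, 'R': [[0.7222, 0.6917, 0.0016], [0.4581, -0.4765, -0.7504], [-0.5183, 0.5427, -0.661]], 't': [-0.419, -0.1637, 1.3609]}
{'time': 0.1, 'qpos': array([-1.35599487e+00,  3.42645603e-01,  1.52490766e+00, -8.73291645e-07,
        1.27541066e+00, -1.46029115e-01]), 'qvel': array([-0.00067201, -0.00192329, -0.00306995, -0.00014563,  0.00064969,
        0.0001332 ]), 'joint_efforts': array([ 1.22329271e-03, -4.32007778e+01, -2.44692814e+01,  7.18414458e-02,
        5.25553920e-02, -3.78054085e-05]), 'tool_pos': array([ 0.18528064, -0.49083379,  0.22612316]), 'tool_rot': array([-3.14023585e+00, -1.98708492e-04,  3.60830696e-01]), 'contact_force': array([-0.70398236, -0.25063093,  0.00804444]), 'torque': array([ 0.00919947, -0.04005194, -0.02296663]), 'grip_force': 0.0, 'opening': 0.0916933601094392}
```

View pics/top0.png

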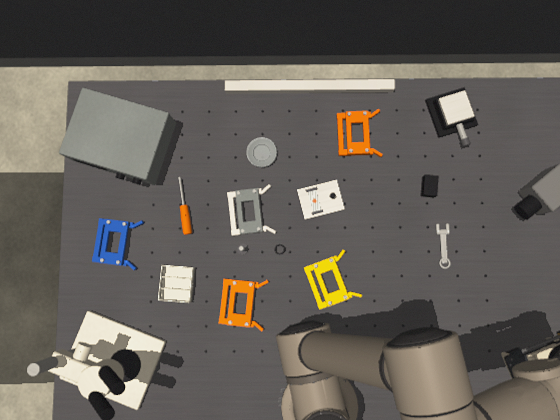

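View pics/scene0.png

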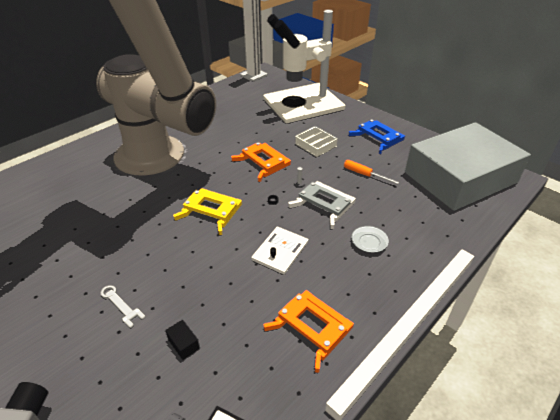

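The top view shows the grey bridge at (245,211), its mouth facing right. The white carrier is at (320,199) with its knob at (333,196) on the far side. Two orange bridges (354,132), (238,303), one yellow (326,282) and one blue (112,242) are look-alikes; only the grey/aluminium one fits. I'll confirm that in an enlarged crop and measure.

```bash
cat > h.py <<'E'
from cell import robot
import cv2, numpy as np
def ray(m,uv,z):
    uv=np.atleast_2d(uv).astype(float)
    d=np.c_[(uv[:,0]-m['cx'])/m['fx'],(uv[:,1]-m['cy'])/m['fy'],np.ones(len(uv))]@np.array(m['R'])
    c=-np.array(m['R']).T@m['t']
    return (c+d*((z-c[2])/d[:,2])[:,None])[:,:2]
def proj(m,X):
    p=np.atleast_2d(X)@np.array(m['R']).T+m['t']
    return np.c_[p[:,0]/p[:,2]*m['fx']+m['cx'],p[:,1]/p[:,2]*m['fy']+m['cy']]
E
python3 - <<'E'
from h import *
im=cv2.imread("pics/top0.png"); m=robot.camera_model("top")
c=cv2.resize(im[160:260,215:355],None,fx=5.6,fy=5.6,interpolation=cv2.INTER_CUBIC)
cv2.imwrite("pics/crop0.png",c)
g=im.min(2); 
sub=np.zeros_like(g); sub[175:225,292:350]=(g[175:225,292:350]>110)
n,l,st,ce=cv2.connectedComponentsWithStats(sub); k=1+st[1:,4].argmax()
ct=max(cv2.findContours((l==k).astype(np.uint8),0,2)[0],key=cv2.contourArea)
r=cv2.minAreaRect(ct); b=cv2.boxPoints(r); print(r,b.tolist()); print(ray(m,b,.012))
E
```

```text
((320.61767578125, 198.97059631347656), (31.287094116210938, 41.95866012573242), 75.96376037597656) [[296.4706115722656, 188.88235473632812], [337.1764831542969, 178.70590209960938], [344.7647399902344, 209.058837890625], [304.0588684082031, 219.23529052734375]]
[[ 0.612002    0.05731001]
 [ 0.6413879  -0.06154808]
 [ 0.55216358 -0.08208548]
 [ 0.52311903  0.03596099]]
```

View pics/crop0.png

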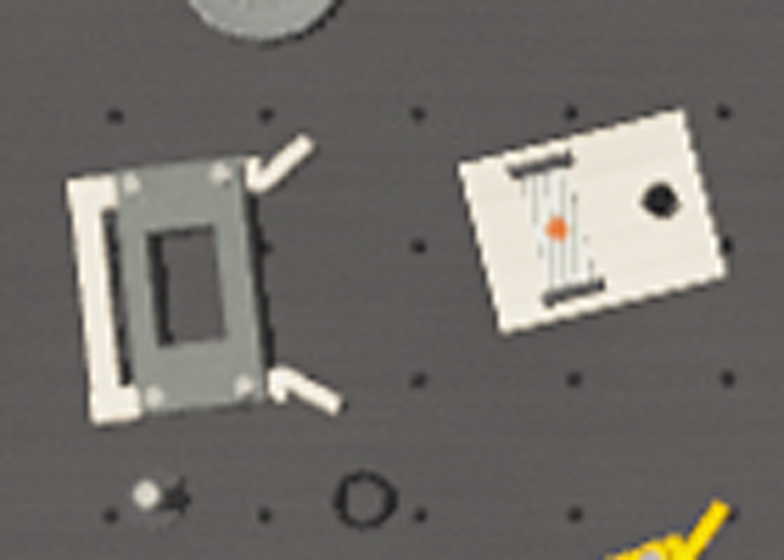

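The crop confirms the grey bridge: frame corners at about (118,172), (250,158), (268,398), (145,415), stop bar's outer edge from (67,182) to (93,423), guides at (303,140) and (338,406). The carrier's nose faces it. The post is at (148,495) and the lens ring at (365,500), both beside the lane. Next I compute poses.

```bash
python3 - <<'E'
from h import *
m=robot.camera_model("top")
f=lambda P:(np.array(P,float)+.5)/5.6-.5+[215,160]
fr=ray(m,f([(119,170),(247,157),(270,400),(143,415)]),.031)
st=ray(m,f([(67,180),(93,424)]),.015)
gd=ray(m,f([(314,145),(343,408)]),.015)
ca=ray(m,f([(459,164),(685,109),(727,272),(503,333)]),.012)
print("frame",fr,"sizes",[np.linalg.norm(fr[i]-fr[i-3]) for i in range(4)])
print("stop",st,np.linalg.norm(st[0]-st[1])); print("guides",gd,np.linalg.norm(gd[0]-gd[1])); print("car",ca,[np.linalg.norm(ca[i]-ca[i-3]) for i in range(4)])
S=st.mean(0);G=gd.mean(0);d=(S-G)/np.linalg.norm(S-G);print("S-G len (126)",np.linalg.norm(S-G),"yaw",np.arctan2(d[1],d[0]))
w=st[0]-st[1]; print("yaw from stop",np.arctan2(w[0],-w[1])) ; w=fr[0]-fr[3];print(np.arctan2(w[0],-w[1])); w=gd[0]-gd[1];print(np.arctan2(w[0],-w[1]))
O=fr.mean(0)-d*.0025; print("origin frame",O,"stop",S-.06*d,"mouth",G+.066*d)
nose=ca[[0,3]].mean(0);tail=ca[[1,2]].mean(0);e=(nose-tail)/np.linalg.norm(nose-tail)
O=(O+S-.06*d)/2; n=np.array([d[1],-d[0]])
for k,p in dict(nose=nose,tail=tail,c=ca.mean(0)).items(): print(k,p,"lane x,y",(p-O)@n,(p-O)@d)
print("car yaw",np.arctan2(e[1],e[0]),"post/ring",ray(m,f([(148,495)]),.056),ray(m,f([(365,500)]),.012))
E
```

```text
frame [[0.60682902 0.23202675]
 [0.61323632 0.16623731]
 [0.48807263 0.15427543]
 [0.48071607 0.21889391]] sizes [np.float64(0.06610070640611078), np.float64(0.12573398951119683), np.float64(0.0650358876854529), np.float64(0.12679490455091685)]
stop [[0.60422726 0.26066919]
 [0.47733811 0.24610071]] 0.12772273151712665
guides [[0.62193539 0.13236205]
 [0.48500704 0.11754755]] 0.137727420822293
car [[ 0.61202237  0.0570684 ]
 [ 0.64036436 -0.06075781]
 [ 0.55478733 -0.08110746]
 [ 0.52364201  0.03493987]] [np.float64(0.1211869814409902), np.float64(0.0879632675721318), np.float64(0.12015412609447709), np.float64(0.09110850272804948)]
S-G len (126) 0.12905542899035238 yaw 1.6692739098684042
yaw from stop 1.685108456109479
1.674557861390114
1.6785687464658205
origin frame [0.54745931 0.19037046] stop [0.54668179 0.19367565] mouth [0.5469822  0.19063503]
nose [0.56783219 0.04600414] lane x,y 0.006304692223562711 -0.14735271427699567
tail [ 0.59757585 -0.07093264] lane x,y 0.02440719372026165 -0.26664727794864296
c [ 0.58270402 -0.01246425] lane x,y 0.015355942971912184 -0.20699999611281927
car yaw 1.81987123267547 post/ring [[0.43899331 0.21379067]] [[0.43790472 0.10642409]]
```

All sizes check (frame 126×65, plate 88–91×120, stop to mouth 129). Lane: origin (0.547, 0.191), yaw 1.678. The carrier's centre is 15 mm to +x of the lane, its yaw is 1.82 and its nose is 192 mm short of the stop. Plan: one aligned two-finger push on its far (+x) side to bring it onto the lane line, then push the tail straight in.

>>> arm_command(
  moves=[
    [[0.04, -0.02, 0], [0, 0, 0], 0.05],
    [[0.081, -0.04, 0], [0, 0, 0], 0.05],
    [[0.121, -0.06, 0], [0, 0, 0], 0.05],
    [[0.162, -0.08, 0], [0, 0, 0], 0.05],
    [[0.202, -0.1, 0], [0, 0, 0], 0.05],
  ],
)

```text
time: 0.6
tool_pos: [0.3399, -0.3247, 0.2265]
tool_rot: [-3.141, 0.0, 0.36]
contact_force: [1.1, -0.4, -0.4]
opening: 0.0563
grip_force: 0.0
```

>>> arm_command(
  moves=[
    [[0.04, -0.02, 0], [0, 0, 0], 0.05],
    [[0.081, -0.04, 0], [0, 0, 0], 0.05],
    [[0.121, -0.06, 0], [0, 0, 0], 0.05],
    [[0.162, -0.08, 0], [0, 0, 0], 0.05],
    [[0.202, -0.1, 0], [0, 0, 0], 0.05],
  ],
)

```text
time: 1.1
tool_pos: [0.4937, -0.1597, 0.2265]
tool_rot: [-3.141, 0.0, 0.361]
contact_force: [0.2, -1.6, 0.9]
opening: 0.05
grip_force: 0.0
```

>>> arm_command(
  moves=[
    [[0.04, -0.02, 0.01], [0, 0, 0.02], 0.05],
    [[0.081, -0.04, 0.02], [0, 0, 0.05], 0.05],
    [[0.121, -0.06, 0.04], [0, 0, 0.08], 0.05],
    [[0.162, -0.08, 0.06], [0, 0, 0.112], 0.05],
    [[0.203, -0.1, 0.08], [0, 0, 0.112], 0.05],
  ],
)

```text
time: 1.6
tool_pos: [0.6482, 0.0053, 0.1455]
tool_rot: [-3.142, 0.001, 0.248]
contact_force: [-0.0, -1.1, 0.4]
opening: 0.0498
grip_force: 0.0
```

```bash
python3 - <<'E'
from h import *
s=robot.observe(); print(s['time'],s['tool_pos'],s['tool_rot'],s['qpos'],s['opening'],s['contact_force'])
m=robot.camera_model("wrist"); im=robot.read_camera("wrist"); cv2.imwrite("pics/w1.png",im[:,:,::-1])
np.savez("w1.npz",**m)
E
```

```text
1.6 [0.64818085 0.0053477  0.14548479] [-3.14157438e+00  6.53149763e-04  2.47984569e-01] [-1.09784237e-01  6.34109351e-01  1.26706819e+00 -2.23656983e-04
  1.24103332e+00  1.21310002e+00] 0.049800158684699926 [-0.007488   -1.1095289   0.44972932]
```

View pics/w1.png

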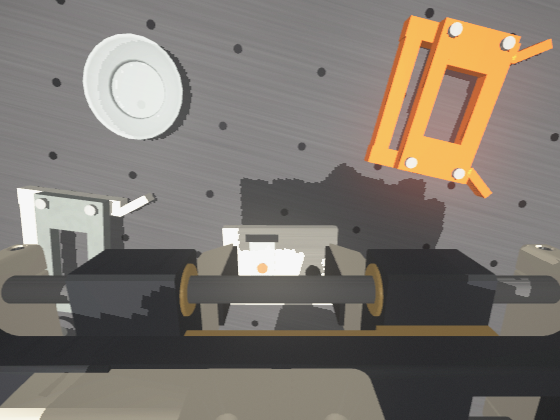

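The wrist picture shows the grey bridge at left (15-150,190-300) and the carrier's far edge between (222,228) and (338,228). I check that edge against the top estimate.

```bash
python3 - <<'E'
from h import *
m=dict(np.load("w1.npz")); p=ray(m,[(222,228),(338,227)],.012); d=p[0]-p[1]; print(p,np.linalg.norm(d),np.arctan2(d[1],d[0]))
g=ray(m,[(19,190),(149,198)],.015); print(g)
R=robot.observe()
x=np.array(R['tool_pos']);print(proj(m,x),proj(m,[[.604,.2607,.015],[.6219,.1324,.015]]))
E
```

```text
[[ 0.60937371  0.05877114]
 [ 0.63958529 -0.05711152]] 0.11975613170604815 1.8258278297216994
[[0.60038205 0.26025636]
 [0.6235687  0.13481661]]
[[273.27818431 250.26415155]] [[ 18.60022959 186.37295003]
 [151.20575142 200.16944214]]
```

The two views agree to 2 mm. I lower beside the edge (about 14 mm gap).

>>> arm_command(
  moves=[
    [[0, 0, 0.035], [0, 0, 0], 0.05],
    [[0, 0, 0.07], [0, 0, 0], 0.05],
    [[0, 0, 0.1], [0, 0, 0], 0.05],
    [[0, 0, 0.125], [0, 0, 0], 0.05],
    [[0, 0, 0.139], [0, 0, 0], 0.05],
  ],
)

```text
time: 2.15
tool_pos: [0.6457, 0.0039, 0.0048]
tool_rot: [-3.14, 0.004, 0.249]
contact_force: [-0.7, -0.4, 0.4]
opening: 0.0501
grip_force: 0.0
```

>>> arm_command(
  moves=[
    [[-0.002, 0, 0], [0, 0, 0], 0.05],
    [[-0.004, 0, 0], [0, 0, 0], 0.05],
    [[-0.006, 0, 0], [0, 0, 0], 0.05],
    [[-0.008, 0, 0], [0, 0, 0], 0.05],
    [[-0.01, 0, 0], [0, 0, 0], 0.05],
  ],
)

```text
time: 2.65
tool_pos: [0.638, 0.0012, 0.0088]
tool_rot: [3.141, -0.002, 0.249]
contact_force: [0.2, -0.1, -0.1]
opening: 0.05
grip_force: 0.0
```

>>> arm_command(
  moves=[
    [[-0.001, 0, 0], [0, 0, 0], 0.05],
    [[-0.002, 0, 0], [0, 0, 0], 0.05],
    [[-0.003, 0, 0], [0, 0, 0], 0.05],
    [[-0.004, 0, 0], [0, 0, 0], 0.05],
    [[-0.004, 0, 0], [0, 0, 0], 0.05],
  ],
)

```text
time: 3.15
tool_pos: [0.6344, 0.0003, 0.0081]
tool_rot: [3.141, -0.002, 0.249]
contact_force: [3.1, 1.2, 3.0]
opening: 0.0498
grip_force: 1.6
```

Contact (3 N) where expected. Now the rigid side push: 14 mm towards the lane with a 0.145 rad turn.

>>> arm_command(
  moves=[
    [[-0.003, 0.0012, 0.003], [0, 0, 0.029], 0.05],
    [[-0.006, 0.0024, 0.003], [0, 0, 0.058], 0.05],
    [[-0.009, 0.0036, 0.003], [0, 0, 0.087], 0.05],
    [[-0.012, 0.0048, 0.003], [0, 0, 0.116], 0.05],
    [[-0.0145, 0.006, 0.003], [0, 0, 0.145], 0.05],
  ],
)

```text
time: 3.65
tool_pos: [0.6205, -0.0093, 0.0044]
tool_rot: [-3.141, 0.001, 0.101]
contact_force: [2.1, 0.4, 0.1]
opening: 0.0499
grip_force: 0.8
```

>>> arm_command(
  moves=[
    [[0, 0, 0], [0, 0, 0], 0.05],
    [[0.003, 0, 0], [0, 0, 0], 0.05],
    [[0.01, 0, 0], [0, 0, 0], 0.05],
    [[0.018, 0, 0], [0, 0, 0], 0.05],
    [[0.022, 0, -0.03], [0, 0, 0], 0.05],
  ],
)

```text
time: 4.15
tool_pos: [0.6413, -0.0063, 0.031]
tool_rot: [-3.14, 0.008, 0.104]
contact_force: [0.1, -0.5, -0.2]
opening: 0.05
grip_force: 0.0
```

>>> arm_command(
  moves=[
    [[0, 0, -0.03], [0, 0, 0], 0.05],
    [[0, 0, -0.06], [0, 0, 0], 0.05],
    [[0.0, 0.04, -0.08], [0, 0, -0.14], 0.05],
    [[0.0, 0.08, -0.08], [0, 0, -0.28], 0.05],
    [[0.0, 0.12, -0.08], [0, 0, -0.42], 0.05],
  ],
)

```text
time: 4.65
tool_pos: [0.6567, -0.1272, 0.116]
tool_rot: [3.14, -0.001, 0.531]
contact_force: [1.2, -0.4, -1.2]
opening: 0.0504
grip_force: 0.0
```

```bash
cat > car.py <<'E'
from h import *
def car(o=None):
    im=robot.read_camera("top"); m=robot.camera_model("top")
    if o: cv2.imwrite(o,im[:,:,::-1])
    g=im.min(2); sub=np.zeros_like(g); sub[165:235,275:350]=g[165:235,275:350]>110
    n,l,st,ce=cv2.connectedComponentsWithStats(sub); k=1+st[1:,4].argmax()
    ct=max(cv2.findContours((l==k).astype(np.uint8),0,2)[0],key=cv2.contourArea)
    r=cv2.minAreaRect(ct); b=ray(m,cv2.boxPoints(r),.012); b=b[np.argsort(b[:,1])]
    tail,nose=b[:2].mean(0),b[2:].mean(0); e=nose-tail
    O=np.array([.547,.191]); y=1.676; d=np.array([np.cos(y),np.sin(y)]); nn=np.array([d[1],-d[0]])
    print("size",r[1],np.linalg.norm(e),"yaw",np.arctan2(e[1],e[0]))
    for p in(nose,tail): print(p,"lane",(p-O)@nn,(p-O)@d)
E
python3 - <<'E'
from car import *
car("pics/top2.png")
im=cv2.imread("pics/top2.png"); cv2.imwrite("pics/crop2.png",cv2.resize(im[140:260,200:380],None,fx=4.4,fy=4.4,interpolation=2))
E
```

```text
size (31.510120391845703, 41.769229888916016) 0.12111039731415384 yaw 1.6715029811584214
[0.55823117 0.04569529] lane -0.004089332571642682 -0.14568072599459972
[ 0.57040719 -0.07480148] lane -0.0046339664745663825 -0.2667898986922282
```

View pics/crop2.png

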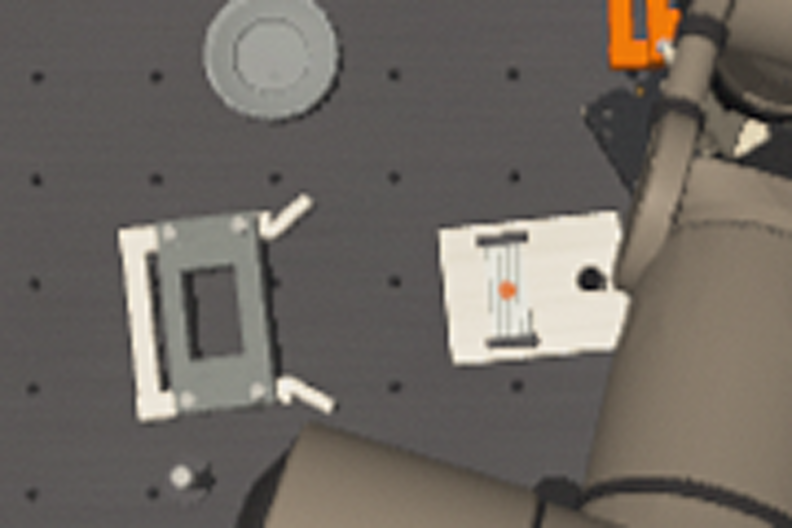

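The carrier now lies in line with the lane (yaw 1.672 against 1.676), about 4 mm to the -x side. The crop agrees: centre (535,287), lane line about (535,283). I now go behind the tail.

>>> arm_command(
  moves=[
    [[-0.012, -0.013, 0], [0, 0, -0.14], 0.05],
    [[-0.024, -0.026, 0], [0, 0, -0.28], 0.05],
    [[-0.036, -0.04, 0], [0, 0, -0.42], 0.05],
    [[-0.048, -0.053, 0], [0, 0, -0.56], 0.05],
    [[-0.0585, -0.066, 0], [0, 0, -0.7], 0.05],
  ],
)

```text
time: 5.2
tool_pos: [0.5716, -0.0979, 0.1147]
tool_rot: [-3.141, 0.0, 1.229]
contact_force: [-0.2, 0.7, 0.9]
opening: 0.0497
grip_force: 0.0
```

>>> arm_command(
  moves=[
    [[0, 0, 0], [0, 0, -0.14], 0.05],
    [[0, 0, 0], [0, 0, -0.28], 0.05],
    [[0, 0, 0], [0, 0, -0.4], 0.05],
    [[0, 0, 0], [0, 0, -0.442], 0.05],
    [[0, 0, 0], [0, 0, -0.442], 0.05],
  ],
)

```text
time: 5.7
tool_pos: [0.5724, -0.0981, 0.1147]
tool_rot: [3.142, 0.0, 1.666]
contact_force: [-0.6, -0.2, 0.7]
opening: 0.0501
grip_force: 0.0
```

```bash
python3 - <<'E'
from h import *
s=robot.observe(); print(s['time'],s['tool_pos'],s['tool_rot'],s['opening'])
m=robot.camera_model("wrist"); im=robot.read_camera("wrist"); cv2.imwrite("pics/w3.png",im[:,:,::-1])
np.savez("w3.npz",**m)
O=np.array([.547,.191]);d=np.array([np.cos(1.676),np.sin(1.676)]);n=np.array([d[1],-d[0]])
L=lambda x,y,z:[*(O+x*n+y*d),z]
print("exp stop corners",proj(m,[L(-.063,.06,.015),L(.063,.06,.015)]),"guides",proj(m,[L(-.07,-.063,.015),L(.07,-.063,.015)]))
E
```

```text
5.7 [ 0.57235731 -0.09809817  0.11470102] [3.14153235e+00 1.07197723e-04 1.66571225e+00] 0.050070919382810525
exp stop corners [[ 177.93902177 -356.19184928]
 [ 391.79184474 -359.47565555]] guides [[186.27892852 -96.75066129]
 [386.47984554 -99.53155177]]
```

View pics/w3.png

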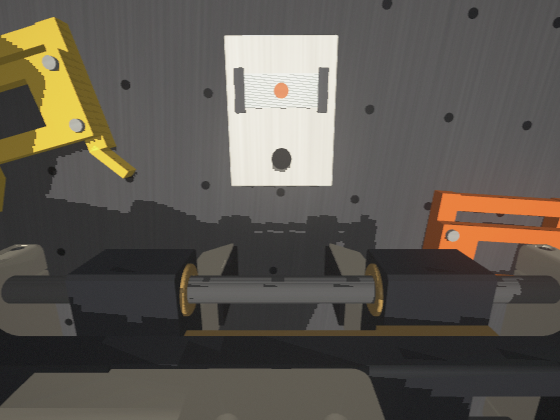

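The wrist view shows the plate with corners (225,36), (338,36), (333,186), (232,186), the knob at (281,159) and free space behind the tail. The bridge is out of view ahead.

```bash
python3 - <<'E'
from h import *
m=dict(np.load("w3.npz")); p=ray(m,[(225,36),(338,36),(333,186),(232,186)],.012)
O=np.array([.547,.191]);d=np.array([np.cos(1.676),np.sin(1.676)]);n=np.array([d[1],-d[0]])
nose,tail=p[:2].mean(0),p[2:].mean(0);e=nose-tail
print(p,np.linalg.norm(e),np.arctan2(e[1],e[0]))
t=np.array([.5724,-.0981])
for q in(nose,tail,t): print((q-O)@n,(q-O)@d)
E
```

```text
[[ 0.51395792  0.04164649]
 [ 0.60204604  0.04990841]
 [ 0.61469097 -0.0681354 ]
 [ 0.52526717 -0.07645669]] 0.11867939810695328 1.6718881008725146
-0.004308625203243639 -0.1455749629217394
-0.004796621541616936 -0.26425335773142006
-0.005098741143640905 -0.2901688695204056
```

>>> arm_command(
  moves=[
    [[0, 0, 0.03], [0, 0, -0.008], 0.05],
    [[0, 0, 0.06], [0, 0, -0.008], 0.05],
    [[0, 0, 0.085], [0, 0, -0.008], 0.05],
    [[0, 0, 0.1], [0, 0, -0.008], 0.05],
    [[0, 0, 0.109], [0, 0, -0.008], 0.05],
  ],
)

```text
time: 6.25
tool_pos: [0.5714, -0.098, 0.0041]
tool_rot: [-3.14, -0.001, 1.672]
contact_force: [-0.0, 0.4, -0.4]
opening: 0.0499
grip_force: 0.0
```

>>> arm_command(
  moves=[
    [[0.002, 0, 0], [0, 0, 0], 0.05],
    [[0.005, 0, 0], [0, 0, 0], 0.05],
    [[0.008, 0, 0], [0, 0, 0], 0.05],
    [[0.011, 0, 0], [0, 0, 0], 0.05],
    [[0.014, 0, 0], [0, 0, 0], 0.05],
  ],
)

```text
time: 6.75
tool_pos: [0.5707, -0.0841, 0.0064]
tool_rot: [3.141, 0.0, 1.674]
contact_force: [0.4, -1.4, 0.2]
opening: 0.0501
grip_force: 0.0
```

>>> arm_command(
  moves=[
    [[0.002, 0, 0], [0, 0, 0], 0.05],
    [[0.004, 0, 0], [0, 0, 0], 0.05],
    [[0.008, 0.0002, 0], [0, 0, 0], 0.05],
    [[0.012, 0.0004, 0], [0, 0, 0], 0.05],
    [[0.016, 0.0006, 0], [0, 0, 0], 0.05],
  ],
)

```text
time: 7.25
tool_pos: [0.5695, -0.0682, 0.0059]
tool_rot: [3.141, 0.0, 1.674]
contact_force: [0.1, -3.1, 2.8]
opening: 0.05
grip_force: 1.6
```

```bash
python3 - <<'E'
from car import *
s=robot.observe(); print(s['tool_pos'],s['tool_rot'],s['contact_force'])
car()
E
```

```text
[ 0.56952888 -0.0682344   0.00586868] [3.14119988e+00 3.64530085e-04 1.67371753e+00] [ 0.11704945 -3.08657914  2.83645995]
size (31.472990036010742, 29.706083297729492) 0.08613133857869505 yaw 1.6773235591943325
[0.55674398 0.06073327] lane -0.003989161341479787 -0.13056972314664314
[ 0.56590197 -0.02490982] lane -0.0038751614496681207 -0.2167009862825247
```

Contact is made and the plate advances squarely (nose y −0.131). I push on, easing +x.

>>> arm_command(
  moves=[
    [[0.006, 0.0004, 0], [0, 0, 0], 0.05],
    [[0.012, 0.0008, 0], [0, 0, 0], 0.05],
    [[0.018, 0.0012, 0], [0, 0, 0], 0.05],
    [[0.024, 0.0016, 0], [0, 0, 0], 0.05],
    [[0.03, 0.002, 0], [0, 0, 0], 0.05],
  ],
)

```text
time: 7.8
tool_pos: [0.5682, -0.0377, 0.0057]
tool_rot: [-3.141, 0.0, 1.674]
contact_force: [0.9, -2.7, 2.4]
opening: 0.0494
grip_force: 1.6
```

>>> arm_command(
  moves=[
    [[0.006, 0.0003, 0], [0, 0, 0], 0.05],
    [[0.012, 0.0006, 0], [0, 0, 0], 0.05],
    [[0.018, 0.001, 0], [0, 0, 0], 0.05],
    [[0.024, 0.0013, 0], [0, 0, 0], 0.05],
    [[0.028, 0.0015, 0], [0, 0, 0], 0.05],
  ],
)

```text
time: 8.3
tool_pos: [0.5668, -0.0097, 0.0057]
tool_rot: [-3.141, -0.0, 1.674]
contact_force: [0.1, -2.3, 2.4]
opening: 0.0504
grip_force: 1.6
```

```bash
python3 - <<'E'
from h import *
s=robot.observe(); print(s['tool_pos'],s['tool_rot'],s['contact_force'])
a=robot.read_camera("top"); b=robot.read_camera("scene")
v=np.hstack([cv2.resize(a[170:250,220:320],(400,320),interpolation=2),cv2.resize(b[150:260,240:380],(400,314),interpolation=2)[:314] if 0 else cv2.resize(b[150:262,240:380],(400,320),interpolation=2)])
cv2.imwrite("pics/m4.png",v[:,:,::-1])
E
```

```text
[ 0.56678992 -0.00969543  0.00567989] [-3.14144852e+00 -2.88632682e-05  1.67401489e+00] [ 0.05582523 -2.34119704  2.3560575 ]
```

View pics/m4.png

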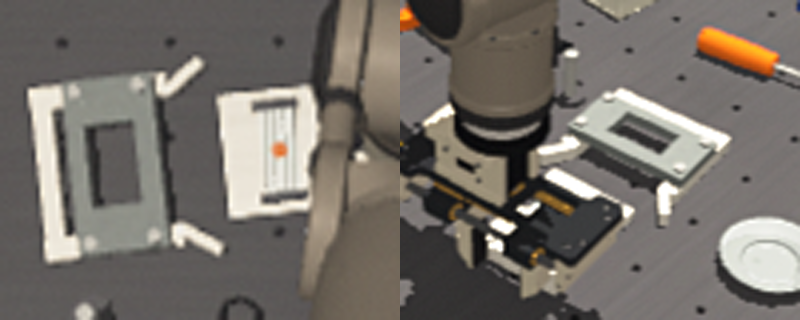

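The nose edge runs (218,95)–(231,218), centred between the guide tips (200,62) and (221,252), square, and about 6 mm short of the mouth. I push straight in.

>>> arm_command(
  moves=[
    [[0.006, 0.0002, 0], [0, 0, 0], 0.05],
    [[0.012, 0.0004, 0], [0, 0, 0], 0.05],
    [[0.018, 0.0006, 0], [0, 0, 0], 0.05],
    [[0.024, 0.0008, 0], [0, 0, 0], 0.05],
    [[0.03, 0.001, 0], [0, 0, 0], 0.05],
  ],
)

```text
time: 8.9
tool_pos: [0.5645, 0.0203, 0.0055]
tool_rot: [-3.141, -0.0, 1.674]
contact_force: [-0.5, -0.8, -1.1]
opening: 0.0498
grip_force: 0.6
```

```bash
python3 - <<'E'
from h import *
s=robot.observe(); print(s['tool_pos'],s['tool_rot'],s['contact_force'])
m=robot.camera_model("top"); a=robot.read_camera("top")
cv2.imwrite("pics/m5.png",cv2.resize(a[170:250,220:320],(700,560),interpolation=2)[:,:,::-1])
E
```

```text
[0.56453316 0.02032958 0.00549056] [-3.14103974e+00 -1.43437719e-04  1.67394809e+00] [-0.49151993 -0.77819772 -1.13890881]
```

View pics/m5.png

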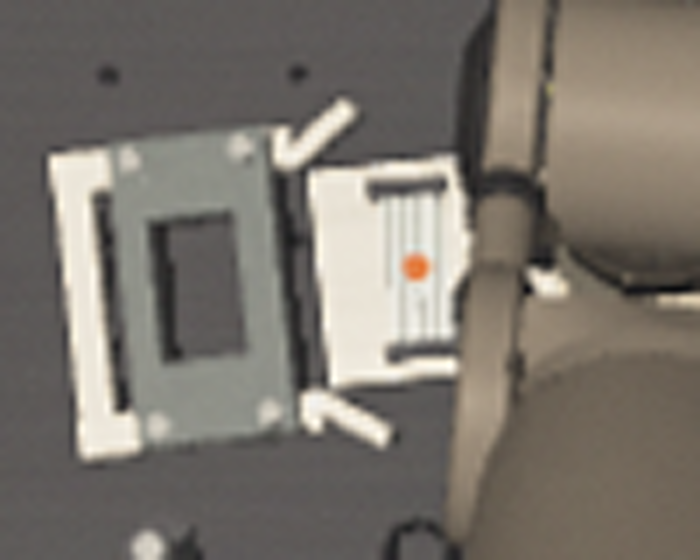

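The nose edge (308,172)–(333,388) lines up with the guide necks (290,170), (305,390), about 1 mm low. I continue slower into the bridge.

>>> arm_command(
  moves=[
    [[0.004, 0.0003, 0], [0, 0, 0], 0.05],
    [[0.008, 0.0006, 0], [0, 0, 0], 0.05],
    [[0.012, 0.0008, 0], [0, 0, 0], 0.05],
    [[0.016, 0.001, 0], [0, 0, 0], 0.05],
    [[0.02, 0.001, 0], [0, 0, 0], 0.05],
  ],
)

```text
time: 9.45
tool_pos: [0.5638, 0.0399, 0.0057]
tool_rot: [3.142, 0.0, 1.674]
contact_force: [-0.3, -1.3, -1.2]
opening: 0.0502
grip_force: 0.6
```

>>> arm_command(
  moves=[
    [[0.004, 0, 0], [0, 0, 0], 0.05],
    [[0.008, 0, 0], [0, 0, 0], 0.05],
    [[0.012, 0, 0], [0, 0, 0], 0.05],
    [[0.016, 0, 0], [0, 0, 0], 0.05],
    [[0.02, 0, 0], [0, 0, 0], 0.05],
  ],
)

```text
time: 9.95
tool_pos: [0.5616, 0.0598, 0.0057]
tool_rot: [-3.142, 0.0, 1.674]
contact_force: [0.7, -1.5, -0.9]
opening: 0.0503
grip_force: 0.6
```

```bash
python3 - <<'E'
from h import *
s=robot.observe(); print(s['tool_pos'],s['tool_rot'],s['contact_force'])
a=robot.read_camera("top")
cv2.imwrite("pics/m6.png",cv2.resize(a[170:250,220:320],(700,560),interpolation=2)[:,:,::-1])
E
```

```text
[0.56164691 0.05984124 0.00570961] [-3.14159214e+00  1.00601990e-04  1.67384298e+00] [ 0.73942161 -1.46015158 -0.87573534]
```

View pics/m6.png

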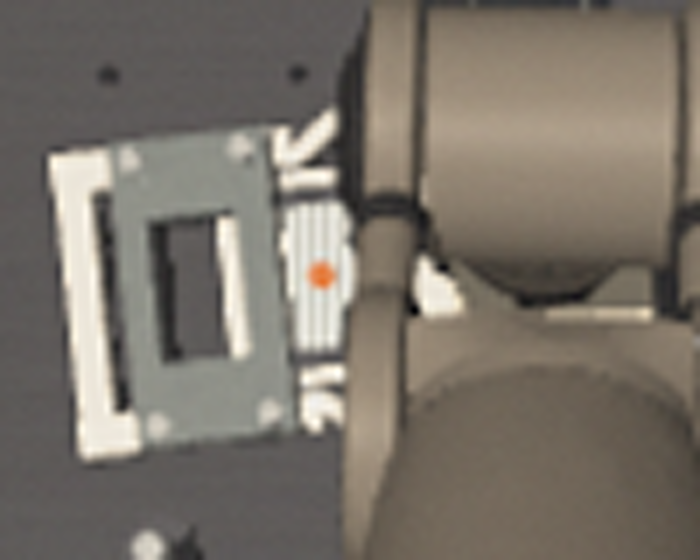

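The nose edge shows inside the window at column ~232–250, with low force: it is under the bridge and free. About 47 mm remain.

>>> arm_command(
  moves=[
    [[0.004, 0, 0], [0, 0, 0], 0.05],
    [[0.008, 0, 0], [0, 0, 0], 0.05],
    [[0.012, 0, 0], [0, 0, 0], 0.05],
    [[0.016, 0, 0], [0, 0, 0], 0.05],
    [[0.02, 0, 0], [0, 0, 0], 0.05],
  ],
)

```text
time: 10.5
tool_pos: [0.5596, 0.0797, 0.0057]
tool_rot: [3.141, 0.0, 1.674]
contact_force: [-0.4, -1.7, -0.3]
opening: 0.0498
grip_force: 0.8
```

>>> arm_command(
  moves=[
    [[0.004, 0, 0], [0, 0, 0], 0.05],
    [[0.008, 0, 0], [0, 0, 0], 0.05],
    [[0.012, 0, 0], [0, 0, 0], 0.05],
    [[0.016, 0, 0], [0, 0, 0], 0.05],
    [[0.019, 0, 0], [0, 0, 0], 0.05],
  ],
)

```text
time: 11.0
tool_pos: [0.5577, 0.0987, 0.0057]
tool_rot: [3.142, 0.0, 1.674]
contact_force: [0.5, -2.4, 0.1]
opening: 0.0496
grip_force: 0.9
```

>>> arm_command(
  moves=[
    [[0.001, 0, 0], [0, 0, 0], 0.05],
    [[0.002, 0, 0], [0, 0, 0], 0.05],
    [[0.003, 0, 0], [0, 0, 0], 0.05],
    [[0.004, 0, 0], [0, 0, 0], 0.05],
    [[0.005, 0, 0], [0, 0, 0], 0.05],
  ],
)

```text
time: 11.5
tool_pos: [0.5572, 0.1032, 0.0057]
tool_rot: [3.142, 0.0, 1.674]
contact_force: [0.6, -0.9, 1.0]
opening: 0.0501
grip_force: 1.0
```

>>> arm_command(
  moves=[
    [[0.001, 0, 0], [0, 0, 0], 0.05],
    [[0.002, 0, 0], [0, 0, 0], 0.05],
    [[0.003, 0, 0], [0, 0, 0], 0.05],
    [[0.003, 0, 0], [0, 0, 0], 0.05],
    [[0.003, 0, 0], [0, 0, 0], 0.05],
  ],
)

```text
time: 12.0
tool_pos: [0.5569, 0.1064, 0.0057]
tool_rot: [3.142, -0.0, 1.674]
contact_force: [0.5, -1.1, 0.8]
opening: 0.0498
grip_force: 0.4
```

>>> arm_command(
  moves=[
    [[0.0005, 0, 0], [0, 0, 0], 0.05],
    [[0.001, 0, 0], [0, 0, 0], 0.05],
    [[0.0015, 0, 0], [0, 0, 0], 0.05],
    [[0.002, 0, 0], [0, 0, 0], 0.05],
    [[0.002, 0, 0], [0, 0, 0], 0.05],
  ],
)

```text
time: 12.5
tool_pos: [0.5567, 0.1083, 0.0057]
tool_rot: [3.142, 0.0, 1.674]
contact_force: [0.1, -1.8, 0.3]
opening: 0.0498
grip_force: 0.9
```

>>> arm_command(
  moves=[
    [[0.0005, 0, 0], [0, 0, 0], 0.05],
    [[0.001, 0, 0], [0, 0, 0], 0.05],
    [[0.0015, 0, 0], [0, 0, 0], 0.05],
    [[0.002, 0, 0], [0, 0, 0], 0.05],
    [[0.002, 0, 0], [0, 0, 0], 0.05],
  ],
)

```text
time: 13.0
tool_pos: [0.5567, 0.1097, 0.0057]
tool_rot: [3.141, 0.001, 1.674]
contact_force: [1.3, -5.5, 1.4]
opening: 0.05
grip_force: 2.6
```

```bash
python3 - <<'E'
from h import *
s=robot.observe(); print(s['tool_pos'],s['contact_force'])
a=robot.read_camera("top")
cv2.imwrite("pics/m7.png",cv2.resize(a[170:250,220:320],(700,560),interpolation=2)[:,:,::-1])
E
```

```text
[0.55668672 0.10973015 0.00572737] [ 1.2798503  -5.47790936  1.436403  ]
```

View pics/m7.png

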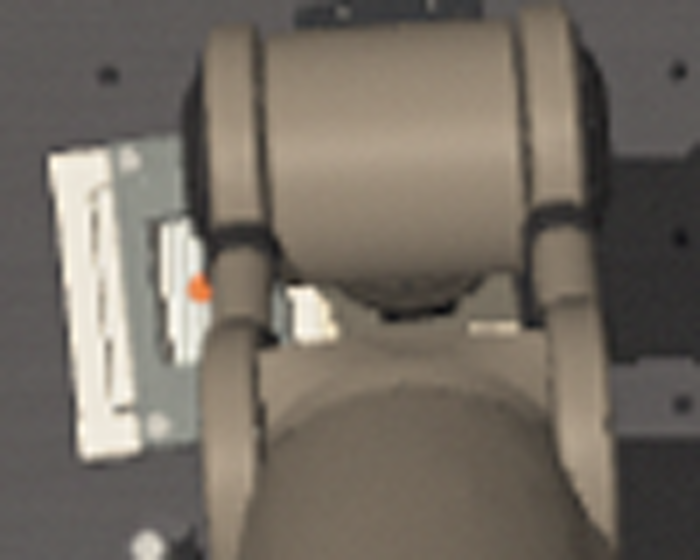

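The force jumps to 5.5 N, and the plate now fills the gap up to the stop bar (thin seam at column ~95–115). I press 1 mm more to seat it square, then back off and lift.

>>> arm_command(
  moves=[
    [[0.0005, 0, 0], [0, 0, 0], 0.05],
    [[0.001, 0, 0], [0, 0, 0], 0.05],
    [[0.0013, 0, 0], [0, 0, 0], 0.05],
    [[0.0013, 0, 0], [0, 0, 0], 0.05],
    [[0.0013, 0, 0], [0, 0, 0], 0.05],
  ],
)

```text
time: 13.55
tool_pos: [0.557, 0.11, 0.0057]
tool_rot: [3.141, 0.002, 1.674]
contact_force: [2.3, -10.0, -0.2]
opening: 0.05
grip_force: 4.9
```

It is stopped firmly (10 N, 0.3 mm of motion). Backing off straight.

>>> arm_command(
  moves=[
    [[-0.003, 0, 0], [0, 0, 0], 0.05],
    [[-0.01, 0, 0], [0, 0, 0], 0.05],
    [[-0.022, 0, 0], [0, 0, 0], 0.05],
    [[-0.04, 0, 0], [0, 0, 0], 0.05],
    [[-0.06, 0, 0], [0, 0, 0], 0.05],
  ],
)

```text
time: 14.05
tool_pos: [0.5624, 0.0511, 0.0056]
tool_rot: [-3.141, -0.0, 1.674]
contact_force: [1.2, -0.0, -0.3]
opening: 0.0502
grip_force: 0.0
```

>>> arm_command(
  moves=[
    [[0, 0, -0.04], [0, 0, 0], 0.05],
    [[-0.02, 0, -0.08], [0, 0, 0], 0.05],
    [[-0.06, 0, -0.11], [0, 0, 0], 0.05],
    [[-0.1, 0, -0.13], [0, 0, 0], 0.05],
    [[-0.14, 0, -0.13], [0, 0, 0], 0.05],
  ],
)

```text
time: 14.55
tool_pos: [0.5785, -0.0896, 0.1394]
tool_rot: [3.135, 0.002, 1.674]
contact_force: [0.3, -0.2, 1.1]
opening: 0.0498
grip_force: 0.0
```

```bash
python3 - <<'E'
from h import *
s=robot.observe(); print(s['time'],s['tool_pos'],s['contact_force'])
a=robot.read_camera("top")
cv2.imwrite("pics/m8.png",cv2.resize(a[170:250,220:320],(700,560),interpolation=2)[:,:,::-1])
E
```

```text
14.55 [ 0.5785058  -0.08964256  0.1393823 ] [ 0.29686829 -0.18578004  1.07599297]
```

View pics/m8.png

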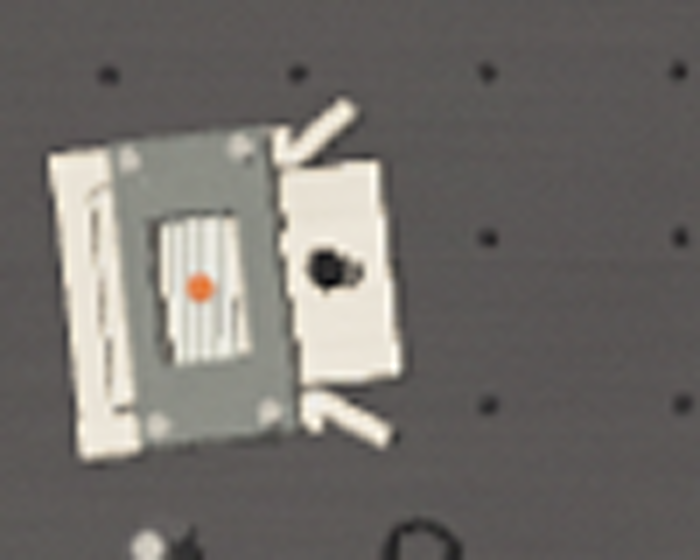

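The tail edge (380,160)–(402,377) is parallel to the stop bar (50,157)–(80,458): slopes 0.101 and 0.100. Stop outer face to tail measures about 134 mm, against an expected 135. The seated force agrees and the arm is clear, so I hand in.

```bash
python3 -c "
from cell import robot
print(robot.hand_in())"
```

```text
the job is handed in; nothing more can be done
None
```

The carrier was pushed under the grey bridge, nose first, until it seated square against the stop bar; the arm was clear when I handed the job in, at about 15 s of the 72 s allowed (the hand-in returned no verdict).

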